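# Fit the selector knob to the nebuliser and hold it pressed

### The job

Take the black selector knob out of the pocket tray, turn it so that the flat in its bore matches the flat on the nebuliser's D-shaped shaft, and push it fully home on the shaft. Then press the knob down as far as the sprung shaft goes and keep holding it there: finish while still gripping the knob and pressing it down, without letting go. Do not knock over or shove aside the tumbler or the nasal spray, and leave the other two parts in the tray where they are.

Things in the scene. Friction and masses are not known exactly. Their poses are not given: they have to be found in the camera images.
- knob_center (a point): Black selector knob, loose, about 35 g, 36 mm tall, upright in one of the tray's pockets (which varies). Round skirt 36 mm across, 16 mm tall; on it an upright grip bar 34 mm long, 12 mm thick, 20 mm tall. The point is on its axis, 18 mm above the underside (2 mm above the skirt's top). x runs along the bar to the end with the orange pointer stripe, z up.
- bore_mouth (a point): Centre of the mouth of the blind D-shaped bore in the knob's underside, 18 mm below knob_center, same axes. Bore 12 mm deep, 17.4 mm in diameter, its flat 4.2 mm from the axis on the +x side (under the orange pointer); no chamfer.
- shaft_tip (a point): Centre of the tip of the upright aluminium D-shaft on the white nebuliser: 16 mm in diameter, one flat 3.5 mm from the axis, 20 mm tall above the case; the top 1.5 mm taper in by 1.4 mm. x points out of the flat, towards the orange dot on the case; z up. 0.7 mm clearance in the bore. Knob home: its bore's end rests on the tip, knob_center 6 mm above this point.
- pointer (a point): The end of the knob's grip bar that carries the orange stripe, 17 mm from knob_center along its x.
- nebuliser: White nebuliser case, 150 (x) x 170 (y) x 70 mm, fixed, place and yaw vary; origin at the centre of its underside. Its top is flat; the shaft's axis is at x 15 mm, y 25 mm, with an orange dot 31 mm from it towards the case's +x side, which the knob's pointer faces when fitted.
- shaft (a joint): How far the shaft is pressed down, m: 0 at rest, 0.005 fully down at its stop. A spring pushes it up: 2 N to start, 5 N fully down. The shaft does not turn. At the stop the knob's skirt is still 3 mm above the case.
- tray: Pale wooden pocket tray, 105 x 105 x 16 mm, fixed; origin at the centre of its underside, x and y along its sides. Walls, floor and dividers 4 mm; 2 x 2 square pockets 46.5 mm wide, centred 25 mm either side of the middle in x and y, 12 mm deep. Three pockets hold one part each, in varying order, one is empty.
- gasket: Blue rubber-like ring lying in a tray pocket, 28 mm outer diameter, 8 mm tall, origin at the centre of its underside. To be left alone.
- cap: Green plastic cap, a disc 26 mm in diameter, 12 mm tall, lying in a tray pocket, origin at the centre of its underside. To be left alone.
- tumbler_center (a point): Green glass tumbler, 68 mm across, 90 mm tall, standing upright to the right of the nebuliser; the point is half-way up its axis. To be left alone.
- spray_center (a point): White nasal spray bottle, 34 mm across, 95 mm tall, standing upright to the left of the tray; the point is half-way up its axis. To be left alone.
There are look-alikes about, which are no part of the job. Of the things shaped like the nebuliser, the white one is meant. There is more than one size of the part that bears knob_center; the job needs the smallest.

How it is judged:
By the outcome, as a careful person would: the job done as asked, in the order asked, and still so for the second after the job is handed in, while the arm keeps its last pose, push and grip.
It also fails if it takes over 32 s, if anything falls off the work surface, if the arm or the gripper's body presses on something with over 40 N, if the wrist force passes 120 N, or if a joint passes its speed limit or range.

### The arm

A 6-joint arm with a two-finger parallel gripper is mounted at the origin on the work surface. World frame = base frame: x ahead of the robot, y to its left, z up, the work surface at z = 0. Lengths are in m, angles in rad, forces in N, time in s.
With the tool pointing down it reaches from about 0.35 to 0.8 m from the base axis. Payload 7.3 kg.
Tool frame: the origin (TCP) lies midway between the tips of the shut fingers; the grasp point (between the pads) lies 19 mm behind it; z points along the fingers, y is the line along which they close (so a half turn about z gives the same grasp; the last joint's range is limited). The gripper opens to 85 mm and grips with 20 to 120 N. Pads are 22 mm wide; open, the fingers measure 114 mm over their backs; the gripper's body (76 mm by 85 mm) begins 54 mm behind the grasp point. The pads swing forward as they close: fully open they stand 13 mm farther back than shut.
Start: joints at [-1.287, 0.342, 1.524, -0, 1.275, -0.146], TCP at [0.219, -0.477, 0.231] pointing down, gripper open.
Joint ranges: [-2.53, 2.53], [-0.77, 2.02], [0.04, 2.7], [-1, 4.14], [0.28, 2.66], [-3.11, 3.11]. Speed limits (rad/s): [2.57, 2.57, 3.14, 3.14, 3.14, 3.14].

### API

Orientations are given as a rotation vector (axis times angle).
In Python, from station import env gives the robot as it stands. The module is installed in compiled form; this text tells all that it offers.
- The arm moves only by the tool arm_command, never from a script. Its argument "rows" is one flat list of numbers, 7 for each row, row after row: the shift along the tool's x, y, z scaled (see below), then the turn, a rotation vector about the tool's x, y, z scaled (see below), then the opening, from 0 (shut) to 1 (fully open). A call has 1 to 8 rows; each row is the pose to reach, as a shift and turn from the pose commanded when the call began, along the tool's axes at that moment, turning the shorter way round; what a row does not reach only later rows make up. The controller multiplies each number of a shift by 1 m and each number of a turn by 360 degrees. A row lasts 1/12 s, in which the tool goes at most 41.7 mm and 7.16 degrees, less where a joint would pass 70% of its speed; a pose out of reach is approached as far as the arm can. A call with a number of a shift or a turn outside -1 to 1 is refused whole. A call with a gripper value outside its range is refused whole. The fingers move at their own pace and stop on an object; "squeeze" is the grip in N (left out, the last holds). Time passes only in rows, so rows that repeat a pose let the fingers close. It gives the time, the measured TCP pose, the force, the opening and the grip force at its end, in the units of the state.
- env.read_state(): the state, without advancing time (a new reading comes with each control period).
- env.grab_frame(name): name is "side" or "top"; returns a dict with "color" (420x560x3 uint8, red, green, blue), "z_map" (420x560 float32, m along the optical axis (not along the pixel's ray), 0 where there is no reading), "intrinsics" (3x3 intrinsics, pixels), "R" (3x3) and "t" (3): a world point X has camera coordinates R X + t. Camera axes: x right, y down, z forward; pixel columns grow to the right and rows downward; lengths in m; the calibration is good to about 2 mm. A picture is of the moment at which its call begins.
- env.hand_in(): hands the job in; it is judged then, once.
The state is a dict: "t": time; "joint_pos": joint angles; "joint_velocities": joint speeds; "joint_torque": joint torques, N m; "ee_pos": TCP position; "orientation": TCP orientation; "contact_force": force on the tool from outside, world axes, zero at the start; "torque": the same for the moment, N m; "opening": finger opening in m; "grip_force": force on a finger pad.
Only numpy, scipy, OpenCV 4.12 (cv2) and the standard library are available. Lean on these libraries where they do the work, as an engineer would, in place of code of your own. Each camera call takes 0.05 s, during which the arm holds its last target. There are 200 camera calls.

## Working session

There is one attempt and no reset: what is moved stays moved. The work goes in short steps, Python scripts to look and compute and a tool call to move; the robot and the scene stay as the last step left them, time stands still between calls to the robot, and variables do not carry over. Pictures are saved under pics/ and viewed, at most 10 in all, crops included, and the job is handed in when it is done.

Besides the shell and the picture viewer there is one more tool, called after "Emit:" by a JSON object that holds its "fn" and its "kwargs". arm_command: Moves the arm, as the interface text tells. Shifts and turns lie within -1 to 1; 1 stands for 1 m of shift or 360 degrees of turn. Its arguments: {"type":"object","properties":{"rows":{"type":"array","items":{"type":"number","minimum":-1,"maximum":1}},"squeeze":{"type":"number"}},"required":["rows"]}

```bash
mkdir -p pics
cat > h.py <<'E'
import numpy as np, cv2
from station import env
def grab(n):
    f=env.grab_frame(n); np.savez(f'{n}.npz',**f); return f
def load(n): return dict(np.load(f'{n}.npz'))
def cast(f,u,v,z):
    K,R,t=f['intrinsics'],f['R'],f['t']; c=-R.T@t
    d=R.T@np.linalg.inv(K)@np.array([u,v,1.]); return c+d*(z-c[2])/d[2]
def world(f):
    K,R,t=f['intrinsics'],f['R'],f['t']; Z=f['z_map']; v,u=np.mgrid[:Z.shape[0],:Z.shape[1]]
    P=np.stack([(u-K[0,2])/K[0,0]*Z,(v-K[1,2])/K[1,1]*Z,Z],-1)
    return (P-t)@R
def proj(f,X):
    p=f['intrinsics']@(f['R']@np.array(X)+f['t']); return p[:2]/p[2]
E
python3 - <<'E'
from h import *
for n in('top','side'):
    f=grab(n); cv2.imwrite(f'pics/{n}0.png',f['color'][:,:,::-1]); print(n,-f['R'].T@f['t'],f['R'].round(2).tolist(),f['intrinsics'][0,0])
s=env.read_state(); print({k:np.round(v,3) for k,v in s.items()})
E
```

```text
top [ 0.36680327 -0.07691637  1.73915977] [[-0.01, -1.0, -0.0], [-1.0, 0.01, -0.06], [0.06, 0.0, -1.0]] 517.1693540683146
side [0.16369934 1.01202191 0.88905676] [[-0.96, -0.28, 0.01], [-0.17, 0.56, -0.81], [0.22, -0.78, -0.59]] 499.57846015226886
{'t': np.float64(0.1), 'joint_pos': array([-1.287,  0.343,  1.525,  0.   ,  1.275, -0.146]), 'joint_velocities': array([ 0.001, -0.001, -0.002,  0.001, -0.   , -0.001]), 'joint_torque': array([ 2.0000e-03, -4.3445e+01, -2.4649e+01, -0.0000e+00,  5.0000e-03,
       -0.0000e+00]), 'ee_pos': array([ 0.219, -0.477,  0.231]), 'orientation': array([-3.068, -0.67 ,  0.   ]), 'contact_force': array([ 0.051, -0.209, -0.147]), 'torque': array([-0.03 ,  0.076,  0.028]), 'grip_force': np.float64(0.0), 'opening': np.float64(0.086)}
```

View pics/top0.png

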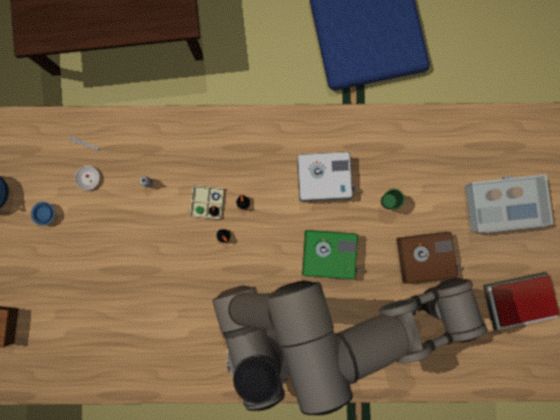

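View pics/side0.png

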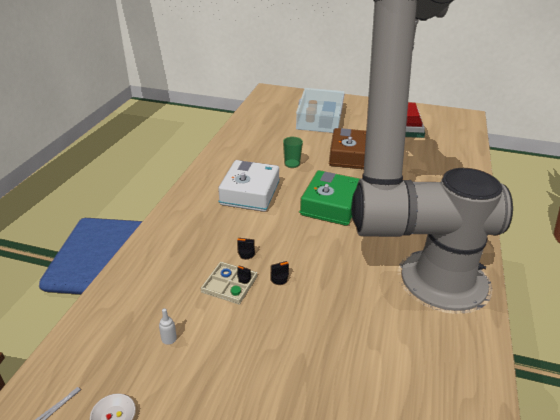

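The top view shows the tray at (208,203) with the knob in its lower-right pocket at (214,211). The larger knobs are at (243,202) and (223,236), and the white nebuliser is at (325,177) with its shaft near (317,170). The side view has the tray at (230,282) and the white case at (250,184). Next I'll enlarge these areas.

Run:
```python
from h import *
T,S=load('top'),load('side')
def crop(f,u,v,w,h): return cv2.resize(f['color'][v:v+h,u:u+w,::-1],(400,300),interpolation=cv2.INTER_CUBIC)
a=np.vstack([np.hstack([crop(T,184,182,64,48),crop(T,292,150,64,48)]),np.hstack([crop(S,190,258,80,60),crop(S,212,150,80,60)])])
cv2.imwrite('pics/c1.png',a)
```

```text
(no output)
```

View pics/c1.png

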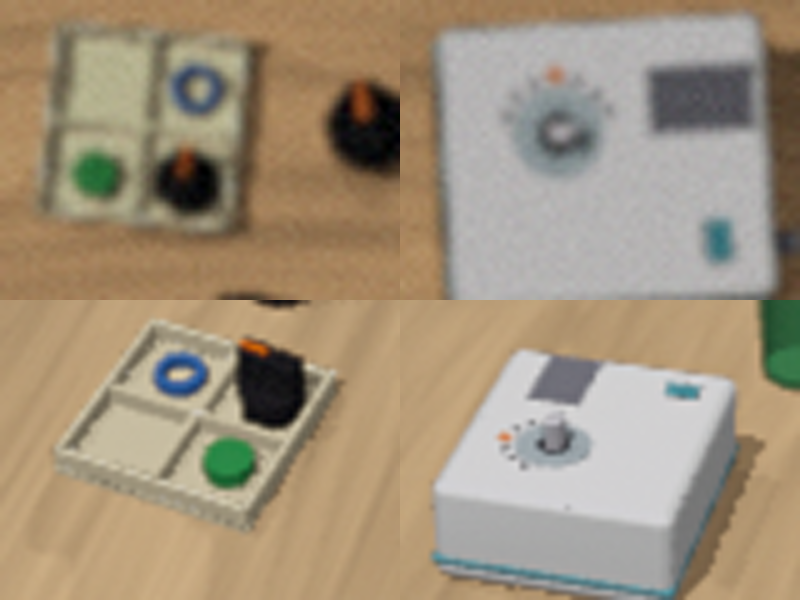

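The crops show the smallest knob in the tray with its pointer towards about +x. The white case's orange dot lies towards +x, slightly to the left of the shaft. Next I'll measure them.

```bash
cat >> h.py <<'E'
def tri(pairs):
    A=np.zeros((3,3));b=np.zeros(3)
    for f,(u,v) in pairs:
        c=-f['R'].T@f['t']; d=cast(f,u,v,0)-c; d/=np.linalg.norm(d); M=np.eye(3)-np.outer(d,d); A+=M;b+=M@c
    return np.linalg.solve(A,b)
def cen(m,box):
    u,v,w,h=box; ys,xs=np.nonzero(m[v:v+h,u:u+w]); return np.array([xs.mean()+u,ys.mean()+v]),len(xs)
def hsv(f): return cv2.cvtColor(f['color'],cv2.COLOR_RGB2HSV).astype(int)
def orange(f): h=hsv(f); return (h[...,0]<14)&(h[...,1]>170)&(h[...,2]>120)
def black(f): return f['color'].max(2)<50
E
python3 - <<'E'
from h import *
T,S=load('top'),load('side'); np.set_printoptions(precision=4,suppress=True)
B={'T':(T,(206,200,18,18),(292,150,45,30)),'S':(S,(233,262,20,22),(225,165,25,25))}
r={}
for k,(f,kb,nb) in B.items():
    o=orange(f); r[k]=[cen(o,kb),cen(o,nb),cen(black(f)|(o),kb)]; print(k,r[k])
for i,n in enumerate(['stripe','dot']): print(n,tri([(T,r['T'][i][0]),(S,r['S'][i][0])]))
print('stripe@.04',cast(T,*r['T'][0][0],.04),cast(S,*r['S'][0][0],.04));print('dot@.07',cast(T,*r['T'][1][0],.07),cast(S,*r['S'][1][0],.07))
print('knob@.02',cast(T,*r['T'][2][0],.02))
# white case
for nm,f,box in(('T',T,(285,140,80,72)),):
    u,v,w,h=box; g=hsv(f); m=((g[...,1]<40)&(g[...,2]>140)).astype(np.uint8); mm=np.zeros_like(m); mm[v:v+h,u:u+w]=m[v:v+h,u:u+w]
    c=max(cv2.findContours(cv2.morphologyEx(mm,cv2.MORPH_CLOSE,np.ones((9,9))),0,1)[0],key=cv2.contourArea)
    P=np.array([cast(f,*p[0],.07)[:2] for p in c],np.float32); print('case',cv2.minAreaRect(P))
# tray
g=hsv(T); 
u,v,w,h=184,182,48,42; print('traypix',g[190,200],g[185,186])
# depth
W=world(T); 
m=(W[...,2]>.078)&(W[...,2]<.1); m[:, :300]=0; m[:,335:]=0; m[:155]=0;m[190:]=0
print('shaft pts',m.sum(),W[m].mean(0) if m.any() else None, W[m][:,2].max() if m.any() else None)
q=W[165:190,330:345,2]; print('case z',np.median(q))
m=(W[...,2]>.028)&(W[...,2]<.05); m2=np.zeros_like(m); m2[200:220,205:224]=m[200:220,205:224]; print('bar',m2.sum(),W[m2].mean(0)); p=W[m2][:,:2]; print(np.linalg.svd(p-p.mean(0))[2], np.ptp(p,0))
W=world(S);m=(W[...,2]>.078)&(W[...,2]<.1); m[:, :225]=0; m[:,260:]=0; m[:160]=0;m[195:]=0
print('shaft S',m.sum(),W[m].mean(0) if m.any() else None,W[m][:,2].max())
E
```

```text
T [(array([nan, nan]), 0), (array([nan, nan]), 0), (array([213.8772, 211.4035]), 57)]
S [(array([240.5  , 266.875]), 8), (array([nan, nan]), 0), (array([243.6407, 274.7605]), 167)]
stripe [nan nan nan]
dot [nan nan nan]
stripe@.04 [nan nan nan] [0.4925 0.1497 0.04  ]
dot@.07 [nan nan nan] [nan nan nan]
knob@.02 [0.4815 0.1512 0.02  ]
case ((0.5931997299194336, -0.21463516354560852), (0.14642301201820374, 0.1668357402086258), 2.4706175327301025)
traypix [ 26  49 182] [ 17 117 164]
shaft pts 26 [ 0.6065 -0.1893  0.0852] 0.0976373716414222
case z 0.06968947686797333
bar 42 [0.4832 0.1531 0.0395]
[[-0.9675  0.2529]
 [ 0.2529  0.9675]] [0.0303 0.0163]
shaft S 21 [ 0.6037 -0.1875  0.0865] 0.09398129745909861h.py:21: RuntimeWarning: Mean of empty slice.
  u,v,w,h=box; ys,xs=np.nonzero(m[v:v+h,u:u+w]); return np.array([xs.mean()+u,ys.mean()+v]),len(xs)
  ret = ret.dtype.type(ret / rcount)
```

```bash
sed -i 's/^def orange.*/def orange(f): h=hsv(f); return (h[...,0]<15)\&(h[...,1]>135)\&(h[...,2]>85)/' h.py
python3 - <<'E'
from h import *
T,S=load('top'),load('side'); np.set_printoptions(precision=4,suppress=True)
print(hsv(T)[204:214:1,211:217].reshape(10,-1)); print(hsv(T)[160:164,314:320].reshape(4,-1))
r={}
for k,(f,kb,nb) in {'T':(T,(206,200,18,18),(305,155,20,12)),'S':(S,(233,262,20,22),(225,170,16,16))}.items():
    o=orange(f); h=hsv(f); d=(h[...,0]<20)&(h[...,1]>70)
    r[k]=[cen(o,kb),cen(d,nb)]; print(k,r[k])
for i,n in enumerate(['stripe','dot']): print(n,tri([(T,r['T'][i][0]),(S,r['S'][i][0])]))
print(cast(T,*r['T'][1][0],.07),cast(S,*r['S'][1][0],.07),cast(T,*r['T'][0][0],.04))
h=hsv(T); m=np.zeros(h.shape[:2],np.uint8); b=(slice(182,224),slice(184,232)); m[b]=((h[...,1]<85)|(black(T))|(h[...,0]>40))[b]
c=max(cv2.findContours(cv2.morphologyEx(m,cv2.MORPH_CLOSE,np.ones((3,3))),0,1)[0],key=cv2.contourArea)
P=np.array([cast(T,*p[0],.016)[:2] for p in c],np.float32); print('tray',cv2.minAreaRect(P))
W=world(T);z=W[200:220,205:224,2]; print((z[2:18]*1000).astype(int))
E
```

```text
[[ 24  65 165  21  66 162  18  82 164  21  79 168  21  72 162  22  61 164]
 [ 24  61 151  18  89 143  16 115 155  16 107 150  20  85 144  23  65 158]
 [ 27  50 112  16 121 105  12 167 127  11 155 112  19  89  92  23  63 113]
 [ 18  51  65  12 161  84  10 201 114   8 206  84  11 100  51  28  58  53]
 [  7 134  42  10 199  82  10 207 101  10 192  81   5 140  31  24 116  11]
 [  7 177  36  10 179  84  11 196  91  13 225  59 177 127  22   0   0   0]
 [ 16 117  24   9 160  51  10 177  59  12 159  37   9 112  16 105  93  11]
 [150  12  22 171  94  27  11 137  26  15  51  20 120  85  12  60 255   1]
 [  0  46  22 150  28  18  30  78  13 108  80  16 115 118  13 116 162  11]
 [120   9  29  30  18  14 110  43  18 140 109   7  15  43  12 105  64   8]]
[[  0   4 183  10  21 179  10  43 180   9  37 181   0  14 185 165   3 180]
 [ 18  14 177   8  47 180  10  90 176  10  85 178   7  32 177  15   6 173]
 [  4  12 168  10  52 168  11  99 168  11  89 170   5  33 169 165   3 163]
 [160   5 162  15  15 168  10  43 166  10  41 162   6  16 159 150   2 150]]
T [(array([213.2, 207.2]), 5), (array([316.5, 16
[... 1224 characters left out ...]
 [  10   13    4   19   20   16   45   40   41   46   19   23   14   13
     0   14    9    4    5]
 [  14    6    0   16   17   25   38   38   39   37   20   18   21   16
    -1    8    5    2    3]
 [  16    2    8    7   21   39   40   41   36   33   24   21   26   23
     0   13    8    2   -2]
 [   9    3    7    4   17   38   42   39   45   27   18   17   18    5
     6   12    5    2    1]
 [  10    5    9    3   -1   37   45   32   39   26   20   20   12    3
     3   14    2    1    6]
 [  11    7    5   -7    2    4    4   11   17   18   16   -7    5    6
     3   15    4  -11    0]
 [  17   23    9   15   13   14    4    3    5    4    1    9    8   -1
    16   14   -4    1   -6]]
```

```bash
cat >> h.py <<'E'
from scipy.spatial.transform import Rotation as Ro
def plan(p,yaw):  # tool-down target, x axis at yaw deg
    s=env.read_state(); R=Ro.from_rotvec(s['orientation']); y=np.radians(yaw)
    G=Ro.from_matrix(np.array([[np.cos(y),np.sin(y),0],[np.sin(y),-np.cos(y),0],[0,0,-1]]))
    print('t',round(s['t'],2),'p',s['ee_pos'].round(4),'yaw',np.degrees(np.arctan2(*R.as_matrix()[1::-1,0])).round(2),'F',s['contact_force'].round(1),'grip',s['grip_force'].round(1),'open',round(s['opening'],4))
    print('shift',R.inv().apply(np.array(p)-s['ee_pos']).round(4),'turn',((R.inv()*G).as_rotvec()/2/np.pi).round(4))
E
python3 - <<'E'
from h import *
T,S=load('top'),load('side')
print(cast(T,212.6,210.8,.04))
plan([.4835,.153,.11],-13)
E
```

```text
[0.48214295 0.15273051 0.04      ]Traceback (most recent call last):
  File "<stdin>", line 4, in <module>
  File "h.py", line 29, in plan
    print('t',round(s['t'],2),'p',s['ee_pos'].round(4),'yaw',np.degrees(np.arctan2(*R.as_matrix()[1::-1,0])).round(2),'F',s['contact_force'].round(1),'grip',s['grip_force'].round(1),'open',round(s['opening'],4))
                                                                                                                                                             ^^^^^^^^^^^^^^^^^^^^^
AttributeError: 'float' object has no attribute 'round'
```

```bash
sed -i "s/s\['grip_force'\].round(1)/round(float(s['grip_force']),1)/" h.py
python3 -c "
from h import *
plan([.4835,.153,.11],-13)"
```

```text
t 0.1 p [ 0.2187 -0.4769  0.2307] yaw 24.63 F [ 0.1 -0.2 -0.1] grip 0.0 open 0.0856
shift [ 0.5032 -0.4621  0.1214] turn [-0.0002  0.      0.1045]
```

Emit:
{"fn": "arm_command", "kwargs": {"rows": [0.503,-0.462,0.03,0,0,0.1045,0.6,0.503,-0.462,0.03,0,0,0.1045,0.6,0.503,-0.462,0.03,0,0,0.1045,0.6,0.503,-0.462,0.03,0,0,0.1045,0.6,0.503,-0.462,0.03,0,0,0.1045,0.6,0.503,-0.462,0.03,0,0,0.1045,0.6,0.503,-0.462,0.03,0,0,0.1045,0.6,0.503,-0.462,0.03,0,0,0.1045,0.6]}}

```text
t: 0.77
ee_pos: [0.3442, -0.1782, 0.217]
orientation: [3.121, -0.357, -0.0]
contact_force: [2.1, -1.2, 0.4]
opening: 0.0511
grip_force: 0.0
```

```bash
python3 -c "
from h import *
plan([.4835,.153,.11],-13)"
```

```text
t 0.77 p [ 0.3442 -0.1782  0.217 ] yaw -13.05 F [ 2.1 -1.2  0.4] grip 0.0 open 0.0511
shift [ 0.0609 -0.3541  0.107 ] turn [ 0.      0.     -0.0001]
```

Emit:
{"fn": "arm_command", "kwargs": {"rows": [0.061,-0.354,0.08,0,0,0,0.6,0.061,-0.354,0.08,0,0,0,0.6,0.061,-0.354,0.08,0,0,0,0.6,0.061,-0.354,0.08,0,0,0,0.6,0.061,-0.354,0.08,0,0,0,0.6,0.061,-0.354,0.08,0,0,0,0.6,0.061,-0.354,0.08,0,0,0,0.6,0.061,-0.354,0.08,0,0,0,0.6]}}

```text
t: 1.43
ee_pos: [0.4702, 0.122, 0.144]
orientation: [3.121, -0.355, -0.001]
contact_force: [1.3, -0.7, 0.5]
opening: 0.0511
grip_force: 0.0
```

Emit:
{"fn": "arm_command", "kwargs": {"rows": [0.0,-0.01,0.01,0,0,0,0.6,0.0,-0.01,0.01,0,0,0,0.6,0.0,-0.01,0.01,0,0,0,0.6,0.0,-0.01,0.01,0,0,0,0.6]}}

```text
t: 1.77
ee_pos: [0.4719, 0.1286, 0.1348]
orientation: [3.121, -0.356, -0.001]
contact_force: [-0.6, 0.6, 0.4]
opening: 0.0513
grip_force: 0.0
```

```bash
python3 -c "
from h import *
plan([.4835,.153,.06],-13)
f=grab('side'); g=f['color'][200:350,120:320,::-1]; cv2.imwrite('pics/s2.png',cv2.resize(g,(800,600),interpolation=cv2.INTER_CUBIC))"
```

```text
t 1.77 p [0.4719 0.1286 0.1348] yaw -13.03 F [-0.6  0.6  0.4] grip 0.0 open 0.0513
shift [ 0.0059 -0.0265  0.0748] turn [ 0.0001  0.0001 -0.0001]
```

View pics/s2.png

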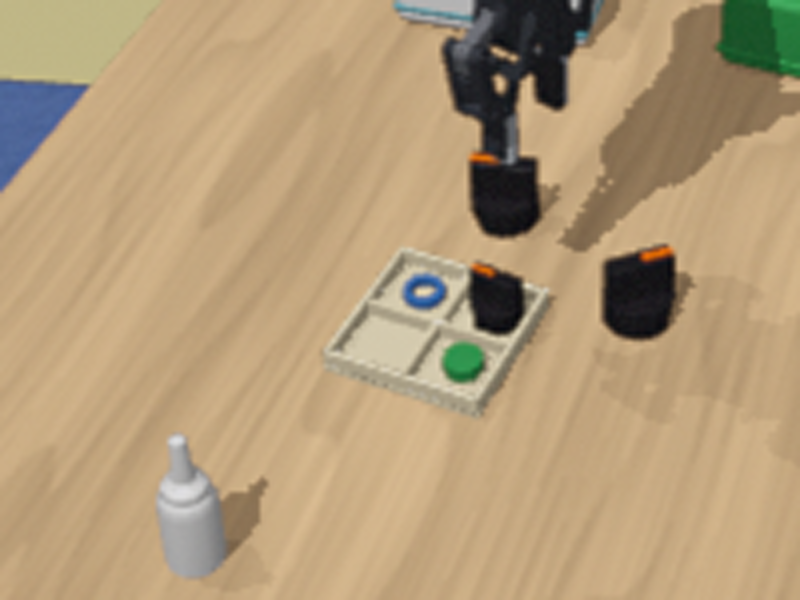

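The side view shows the open gripper still short of the tray. The knob's bar top runs from (471,268), the orange end, to (522,288) in the crop. Casting those points gives a yaw check.

```bash
python3 -c "
from h import *
f=load('side')
a,b=[cast(f,120+u/4-.375,200+v/4-.375,.04) for u,v in((471,268),(522,287))]
print(a,b,np.hypot(*(a-b)[:2]),np.degrees(np.arctan2(*(a-b)[1::-1])),(a+b)/2)
plan([.483,.1525,.05],-13)"
```

```text
[0.50023518 0.15111921 0.04      ] [0.46447538 0.15803446 0.04      ] 0.03642229791077824 -10.944793327800813 [0.48235528 0.15457683 0.04      ]
t 1.82 p [0.4721 0.1284 0.1351] yaw -13.07 F [ 0.3 -0.3  0.8] grip 0.0 open 0.0513
shift [ 0.0051 -0.026   0.0851] turn [ 0.0001 -0.     -0.0002]
```

Emit:
{"fn": "arm_command", "kwargs": {"rows": [0.005,-0.027,0.085,0,0,0,0.5,0.005,-0.027,0.085,0,0,0,0.5,0.005,-0.027,0.085,0,0,0,0.5,0.005,-0.027,0.085,0,0,0,0.5,0.005,-0.027,0.085,0,0,0,0.5,0.005,-0.027,0.085,0,0,0,0.5]}}

```text
t: 2.32
ee_pos: [0.4845, 0.1541, 0.052]
orientation: [-3.121, 0.357, -0.005]
contact_force: [-0.9, -0.1, 0.4]
opening: 0.0426
grip_force: 0.0
```

```bash
python3 -c "
from h import *
plan([.4828,.1533,.0225],-12)"
```

```text
t 2.32 p [0.4845 0.1541 0.052 ] yaw -13.05 F [-0.9 -0.1  0.4] grip 0.0 open 0.0426
shift [-0.0016  0.0012  0.0294] turn [-0.0002 -0.0005 -0.0029]
```

Emit:
{"fn": "arm_command", "kwargs": {"rows": [-0.0015,0.001,0.027,0,0,-0.002,0.5,-0.0015,0.001,0.027,0,0,-0.002,0.5,-0.0015,0.001,0.027,0,0,-0.002,0.5,-0.0015,0.001,0.027,0,0,-0.002,0.5]}}

```text
t: 2.65
ee_pos: [0.4824, 0.154, 0.0244]
orientation: [-3.123, 0.337, -0.003]
contact_force: [0.5, 1.1, -0.4]
opening: 0.0428
grip_force: 0.0
```

```bash
python3 -c "
from h import *
plan([.4828,.1533,.0225],-12)"
```

```text
t 2.65 p [0.4824 0.154  0.0244] yaw -12.31 F [ 0.5  1.1 -0.4] grip 0.0 open 0.0428
shift [0.0005 0.0006 0.0019] turn [-0.0001 -0.0003 -0.0009]
```

Emit:
{"fn": "arm_command", "kwargs": {"rows": [0,0,0.0005,0,0,0,0,0,0,0.0005,0,0,0,0,0,0,0.0005,0,0,0,0,0,0,0.0005,0,0,0,0,0,0,0.0005,0,0,0,0,0,0,0.0005,0,0,0,0,0,0,0.0005,0,0,0,0,0,0,0.0005,0,0,0,0], "squeeze": 50}}

```text
t: 3.32
ee_pos: [0.4822, 0.1543, 0.0233]
orientation: [-3.123, 0.336, -0.003]
contact_force: [0.2, -1.9, 7.3]
opening: 0.0104
grip_force: 49.7
```

Emit:
{"fn": "arm_command", "kwargs": {"rows": [0,0,-0.11,0,0,0,0,0,0,-0.11,0,0,0,0,0,0,-0.11,0,0,0,0,0,0,-0.11,0,0,0,0,0,0,-0.11,0,0,0,0]}}

```text
t: 3.73
ee_pos: [0.4824, 0.1543, 0.1339]
orientation: [-3.123, 0.336, -0.006]
contact_force: [-0.7, -0.7, -0.9]
opening: 0.0104
grip_force: 49.8
```

```bash
python3 -c "
from h import *
plan([.6068,-.1900,.145],2.4)
f=grab('side'); g=f['color'][200:350,120:320,::-1]; cv2.imwrite('pics/s3.png',cv2.resize(g,(800,600),interpolation=cv2.INTER_CUBIC))"
```

```text
t 3.73 p [0.4824 0.1543 0.1339] yaw -12.27 F [-0.7 -0.7 -0.9] grip 49.8 open 0.0104
shift [ 0.1947  0.31   -0.0108] turn [-0.0001 -0.0006 -0.0407]
```

View pics/s3.png

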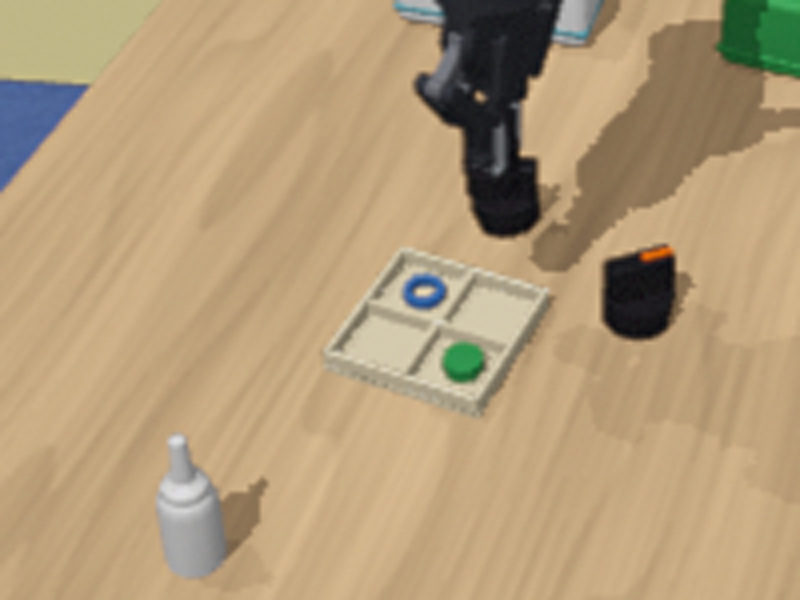

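The pocket is empty and the knob is in the gripper. The gasket and cap haven't moved. Next I'll carry the knob over the shaft.

Emit:
{"fn": "arm_command", "kwargs": {"rows": [0.195,0.31,-0.01,0,0,-0.041,0,0.195,0.31,-0.01,0,0,-0.041,0,0.195,0.31,-0.01,0,0,-0.041,0,0.195,0.31,-0.01,0,0,-0.041,0,0.195,0.31,-0.01,0,0,-0.041,0,0.195,0.31,-0.01,0,0,-0.041,0,0.195,0.31,-0.01,0,0,-0.041,0,0.195,0.31,-0.01,0,0,-0.041,0]}}

```text
t: 4.45
ee_pos: [0.5912, -0.1526, 0.1388]
orientation: [-3.139, -0.068, 0.006]
contact_force: [1.0, 0.5, -1.4]
opening: 0.0106
grip_force: 49.8
```

```bash
python3 -c "
from h import *
plan([.6068,-.1900,.122],2.4)"
```

```text
t 4.45 p [ 0.5912 -0.1526  0.1388] yaw 2.47 F [ 1.   0.5 -1.4] grip 49.8 open 0.0106
shift [0.014  0.0381 0.0167] turn [-0.0003  0.0006  0.0002]
```

Emit:
{"fn": "arm_command", "kwargs": {"rows": [0.014,0.036,0.012,0,0,0,0,0.014,0.036,0.012,0,0,0,0,0.014,0.036,0.012,0,0,0,0,0.014,0.036,0.012,0,0,0,0,0.014,0.036,0.012,0,0,0,0]}}

```text
t: 4.87
ee_pos: [0.6069, -0.1849, 0.1282]
orientation: [-3.14, -0.07, 0.003]
contact_force: [0.3, -0.2, -0.4]
opening: 0.0107
grip_force: 49.8
```

```bash
python3 -c "
from h import *
plan([.6068,-.1900,.122],2.4)
f=grab('side'); g=f['color'][130:230,190:323,::-1]; cv2.imwrite('pics/s4.png',cv2.resize(g,(798,600),interpolation=cv2.INTER_CUBIC))
grab('top')"
```

```text
t 4.87 p [ 0.6069 -0.1849  0.1282] yaw 2.55 F [ 0.3 -0.2 -0.4] grip 49.8 open 0.0107
shift [-0.0003  0.0051  0.0062] turn [-0.0002  0.0003  0.0004]
```

View pics/s4.png

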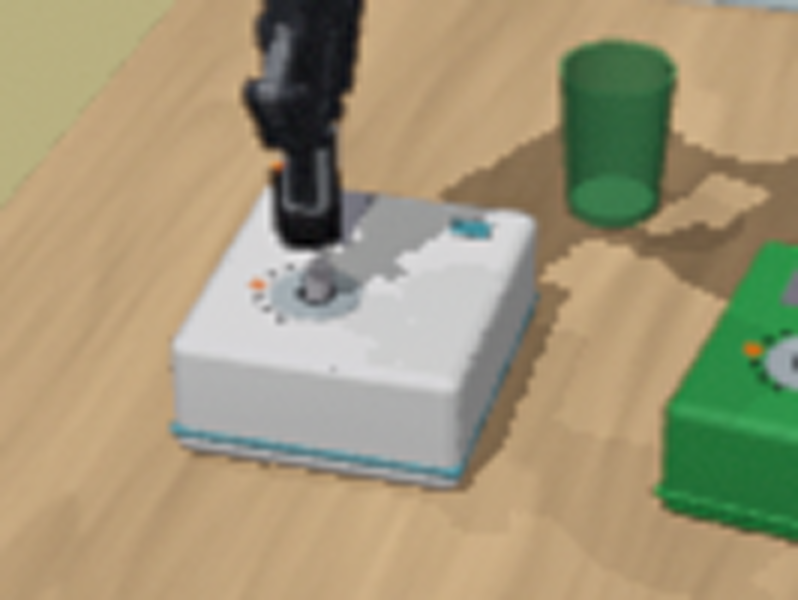

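The knob is over the shaft with its orange end on the same side as the dot. In the crop its skirt is centred near u=308 with the lower edge at v≈248, and the shaft tip is near (319,264). I'll compare these with the projected positions.

```bash
python3 -c "
from h import *
f=load('side')
q=lambda X:((proj(f,X)-[190,130]+.42)*6).round(1)
s=env.read_state()['ee_pos']
print('knob bottom',q(s-[0,0,.0193]),'tip',q([.6068,-.19,.09]),'base',q([.6068,-.19,.07]),'dot',q([.6378,-.1887,.07]))
g=cv2.resize(f['color'][130:230,190:323],(798,600),interpolation=cv2.INTER_CUBIC)
gr=g.mean(2).astype(int)
for v in(205,215,225,235): print(v,gr[v,255:360:4])
for v in(255,265,275,285): print(v,gr[v,280:360:4])
print(gr[225:300:4,312],gr[225:300:4,320])
h=cv2.cvtColor(g,cv2.COLOR_RGB2HSV)[270:300,240:275].astype(int); m=(h[...,0]<20)&(h[...,1]>110); print(np.argwhere(m).mean(0)[::-1]+[240,270])
"
```

```text
knob bottom [308.  233.3] tip [313.6 262.3] base [314.6 296. ] dot [256.  287.4]
205 [180 201 221 210 157  81  42  73  99  98  84  68  58  47  46  60  88  91
  67  36  24  47  96 123 120 120 118]
215 [208 214 223 211 162  89  37  24  30  41  36  38  46  54  60  57  51  39
  26  14  16  45  97 123 119 117 121]
225 [215 216 221 210 168 100  46  21  15  22  22  21  21  25  26  22  18  15
  14  10  18  45  96 123 126 144 156]
235 [214 214 216 215 215 172 104  46  14  15  16  19  21  20  19  19  18  15
  11   5  11  39  91 131 155 198 200]
255 [216 217 218 220 221 224 225 222 200 168 142 128 133 150 159 160 156 154
 154 153]
265 [211 197 166 166 205 210 188 160 133 119 120 119 122 130 145 155 156 156
 155 154]
275 [201 192 189 184 175 154 134 125 112 103 101 101 103 105 114 123 126 135
 143 148]
285 [171 171 172 171 166 138 123 139 143 140 134 122 103  88  97 111 112 111
 113 121]
[ 25  18  17  18   4  28  91 177 194 149 133 115 108 119 134 143 147 147
 135] [ 17  21  20  17  14  42  91 133 137 116 120 114 103 103 117 134 137 137
 129]
[257.36538462 284.17307692]
```

```bash
python3 -c "
from h import *
plan([.6062,-.1900,.114],2.4)"
```

```text
t 4.97 p [ 0.6074 -0.1849  0.1292] yaw 2.58 F [ 0.5  0.4 -0.4] grip 49.8 open 0.0107
shift [-0.0014  0.0051  0.0152] turn [-0.      0.      0.0005]
```

Emit:
{"fn": "arm_command", "kwargs": {"rows": [-0.001,0.005,0.015,0,0,0,0,-0.001,0.005,0.015,0,0,0,0,-0.001,0.005,0.015,0,0,0,0,-0.001,0.005,0.015,0,0,0,0]}}

```text
t: 5.3
ee_pos: [0.6069, -0.1907, 0.1148]
orientation: [3.141, 0.069, 0.001]
contact_force: [0.4, -0.3, -0.3]
opening: 0.0107
grip_force: 49.8
```

```bash
python3 -c "
from h import *
plan([.6062,-.1900,.106],2.4)"
```

```text
t 5.3 p [ 0.6069 -0.1907  0.1148] yaw 2.52 F [ 0.4 -0.3 -0.3] grip 49.8 open 0.0107
shift [-0.0007 -0.0007  0.0088] turn [ 0.     -0.0001  0.0003]
```

Emit:
{"fn": "arm_command", "kwargs": {"rows": [-0.0005,-0.0005,0.002,0,0,0,0,-0.0005,-0.0005,0.004,0,0,0,0,-0.0005,-0.0005,0.006,0,0,0,0,-0.0005,-0.0005,0.007,0,0,0,0,-0.0005,-0.0005,0.008,0,0,0,0,-0.0005,-0.0005,0.008,0,0,0,0]}}

```text
t: 5.8
ee_pos: [0.6061, -0.1907, 0.1061]
orientation: [-3.141, -0.068, 0.001]
contact_force: [-2.4, 0.9, -0.6]
opening: 0.0108
grip_force: 49.7
```

Emit:
{"fn": "arm_command", "kwargs": {"rows": [-0.0003,0,0.002,0,0,0,0,-0.0005,0,0.004,0,0,0,0,-0.0005,0,0.006,0,0,0,0,-0.0005,0,0.007,0,0,0,0,-0.0005,0,0.007,0,0,0,0]}}

```text
t: 6.22
ee_pos: [0.6056, -0.1908, 0.0986]
orientation: [-3.141, -0.068, 0.001]
contact_force: [-0.6, 0.7, -0.6]
opening: 0.0109
grip_force: 49.8
```

Emit:
{"fn": "arm_command", "kwargs": {"rows": [0,0,0.001,0,0,0,0,0,0,0.002,0,0,0,0,0,0,0.003,0,0,0,0,0,0,0.004,0,0,0,0,0,0,0.004,0,0,0,0]}}

```text
t: 6.63
ee_pos: [0.6057, -0.1907, 0.0951]
orientation: [-3.141, -0.068, 0.0]
contact_force: [-2.4, 1.1, 3.9]
opening: 0.011
grip_force: 50.1
```

Emit:
{"fn": "arm_command", "kwargs": {"rows": [-0.0003,0,0.001,0,0,0,0,-0.0003,0,0.002,0,0,0,0,-0.0003,0,0.003,0,0,0,0,-0.0003,0,0.003,0,0,0,0,-0.0003,0,0.003,0,0,0,0]}}

```text
t: 7.05
ee_pos: [0.6056, -0.1908, 0.0923]
orientation: [3.141, 0.068, 0.001]
contact_force: [-1.4, 3.4, 4.9]
opening: 0.0105
grip_force: 50.5
```

Down a little more in small steps, until the force rises clearly at the stop.

Emit:
{"fn": "arm_command", "kwargs": {"rows": [0,0,0.0005,0,0,0,0,0,0,0.001,0,0,0,0,0,0,0.001,0,0,0,0], "squeeze": 70}}

```text
t: 7.3
ee_pos: [0.6057, -0.1908, 0.0923]
orientation: [3.14, 0.068, 0.002]
contact_force: [-2.9, 2.8, 9.7]
opening: 0.0099
grip_force: 74.6
```

Emit:
{"fn": "arm_command", "kwargs": {"rows": [0,0,0.0005,0,0,0,0,0,0,0.001,0,0,0,0,0,0,0.001,0,0,0,0,0,0,0.001,0,0,0,0]}}

```text
t: 7.63
ee_pos: [0.6058, -0.1909, 0.0922]
orientation: [3.14, 0.068, 0.003]
contact_force: [-4.7, 4.3, 15.3]
opening: 0.0102
grip_force: 75.3
```

```bash
python3 -c "
from h import *
plan([.6062,-.1900,.0923],2.4)
f=grab('side'); g=f['color'][130:230,190:323,::-1]; cv2.imwrite('pics/s5.png',cv2.resize(g,(798,600),interpolation=cv2.INTER_CUBIC))"
```

```text
t 7.63 p [ 0.6058 -0.1909  0.0922] yaw 2.49 F [-4.7  4.3 15.3] grip 75.3 open 0.0102
shift [ 0.0005 -0.0008 -0.0001] turn [ 0.0001 -0.0003  0.0003]
```

View pics/s5.png

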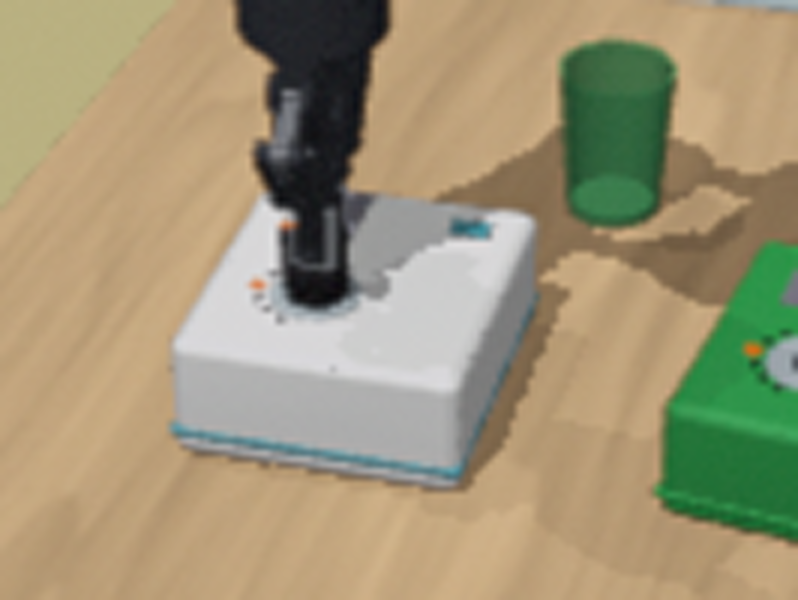

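The knob is down over the shaft just above the case, near (315,290). Its pointer, at (288,226), faces the dot at (257,285), and the tumbler hasn't moved. The force has risen to 15 N with no further travel, so the shaft is at its stop.

```bash
python3 -c "
from station import env
print(env.hand_in())"
```

```text
the job is handed in; nothing more can be done
None
```

I put the black knob on the nebuliser's shaft with its pointer facing the orange dot, and handed the job in at about 7.7 s with the arm still gripping the knob and pressing it down at the stop (about 15 N); the hand-in returned no verdict.

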